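Index the sample slide and read the middle tin with the hand-held grain reader

ROBOT

A 7-joint arm with a two-finger parallel gripper is mounted at the origin on a cart in front of the work surface, level with it; the furniture and walls round the work are solid. World frame = base frame: x ahead of the robot, y to its left, z up, the work surface at z = 0. Lengths are in m, angles in rad, forces in N, time in s.
With the tool pointing down it reaches from about 0.35 to 0.9 m from the base axis. Payload 8.1 kg.
Tool frame: the origin (TCP) lies midway between the tips of the shut fingers; the grasp point (between the pads) lies 19 mm behind it; z points along the fingers, y is the line along which they close (so a half turn about z gives the same grasp; the last joint's range is limited). The gripper opens to 92 mm and grips with 3 to 60 N. Pads are 19 mm wide; open, the fingers measure 130 mm over their backs; the gripper's body (75 mm by 190 mm) begins 47 mm behind the grasp point.
Start: joints at [1.134, 0.434, 0.025, 1.573, -0.012, 1.134, -0.075], TCP at [0.205, -0.591, 0.227] pointing down, gripper open.
Joint ranges: [-2.62, 2.62], [-0.44, 2.09], [-1.27, 1.32], [0.08, 2.57], [-1.32, 4.46], [0.12, 2], [-2.74, 2.74]. Speed limits (rad/s): [2.22, 2.22, 3.01, 3.01, 3.14, 3.14, 3.14].

INTERFACE

Orientations are given as a rotation vector (axis times angle).
In Python, from cell import arm gives the robot as it stands.
- The arm moves only by the tool carry_out, never from a script. Its arguments are lists of equal length, an entry for each row: "claw": the finger opening in cm, from 0 to 9.18; "delta_pos": the shift along the tool's x, y, z in cm, a list of three; "angular": the turn, a rotation vector about the tool's x, y, z in rad, a list of three. In form: {"claw": [claw, ...], "delta_pos": [[dx, dy, dz], ...], "angular": [[ax, ay, az], ...]}. A call has 1 to 20 rows; each row shifts and turns the commanded pose from where the row before left it, along the tool's axes as they then stand; what a row does not reach is not made up. A row lasts 1/10 s, in which the tool goes at most 50 mm and 8.59 degrees, less where a joint would pass 70% of its speed; a pose out of reach is approached as far as the arm can. A call with a gripper value outside its range is refused whole. The fingers move at their own pace and stop on an object; "force" is the grip in N (left out, the last holds). Time passes only in rows, so rows that do not move let the fingers close. It gives the time, the measured TCP pose, the force, the opening and the grip force at its end, in the units of the state.
- arm.observe(): the state, without advancing time (a new reading comes with each control period).
- arm.get_image(name): name is "scene" or "top"; returns a dict with "frame" (480x640x3 uint8, red, green, blue), "mtx" (3x3 intrinsics, pixels), "T" (4x4, takes a point from camera to world coordinates). Camera axes: x right, y down, z forward; pixel columns grow to the right and rows downward; lengths in m; the calibration is good to about 2 mm. A picture is of the moment at which its call begins. There is no depth.
- arm.sign_off(): hands the job in; it is judged then, once.
Trained networks look in a picture, given as the dict that the camera call returned (one of the last four; its "shot" number tells which), for a name from the list of things; names that differ only in an ending like _2 or _b are one class to them, and where a whole thing is asked for, a point or a joint stands for the part that bears it (a point fixed in the world has none). Each returns a list of dicts, best first, with "conf" (0 to 1); they miss things now and then, are a little off and sometimes report something else, mostly with a low value. They report only what shows in the picture. A call takes as long as a camera call. They do not tell look-alikes from the thing itself.
- arm.look_for(label, picture): "centre" ([column, row] as shares, 0 to 1, of the picture: columns of its width, rows of its height, amid what is visible of it).
- arm.trace(label, picture): "region" (480x640 bool, what is visible of it) and "centre" ([column, row] as shares, 0 to 1, of the picture: columns of its width, rows of its height, amid what is visible of it).
- arm.place_of(label, picture): "centre" ([column, row] as shares, 0 to 1, of the picture: columns of its width, rows of its height: a listed point, or the origin of a listed thing).
The state is a dict: "clock": time; "joints": joint angles; "dq": joint speeds; "joint_efforts": joint torques, N m; "position": TCP position; "ee_rot": TCP orientation; "force": force on the tool from outside, world axes, zero at the start; "ft_torque": the same for the moment, N m; "width": opening from 0.0 (shut) to 1.0 (fully open); "gripper_force": force on a finger pad.
Only numpy, scipy, OpenCV 4.12 (cv2) and the standard library are available. Lean on these libraries where they do the work, as an engineer would, in place of code of your own. Each camera call takes 0.05 s, during which the arm holds its last target. There are 200 camera calls.

TASK

The first tin on the sample slide has been read. First slide the carrier by its upright grip fin, fin toward the frame, on to the next station, until the middle tin clicks into place centred under the round opening of the reading frame, and let go of the fin; then lift the hand-held reader out of its stand and hold its round nose flat on the middle tin's window, inside the black ring, the reader square to the sloping window, pressing only lightly so that the spring nose goes in about half way and never bottoms. Finish while still holding the reader steadily in that position, and leave the other things on the bench alone.

Things in the scene. Friction and masses are not known exactly. Their poses are not given: they have to be found in the camera images.
- slide_base: Sample slide, fixed to the bench: grey deck 144 x 340 mm, sloping 0.35 rad, low at its -x edge, high at +x, its centre 55 mm up; two rails along y; in the middle an aluminium reading frame (126 x 92 mm bridge, y -46 to +46 mm, top 54 mm off the deck) with a 66 mm round opening. Origin on the bench under the slide's middle, z up, x uphill, y along the rails.
- carrier (a joint): Carrier's place on the rails, m, growing toward +y of slide_base. Spring-ball notches at 0 (first tin under the frame), 0.064 (middle tin), 0.128 (third). A notch draws it in from 3 mm either side and holds with about 9 N; moving takes under 12 N. Starts between the first two. It is a plate 80 x 240 x 14 mm (top 26 mm off the deck) with three 56 mm tins, 64 mm apart, 18 mm proud.
- fin_top (a point): Middle of the top edge of the carrier's upright steel grip fin, at the carrier's -y end: 14 mm thick (along the rails), 36 mm wide, standing 58 mm off the carrier plate, square to the slope, 25 mm from the nearest tin. Push it, or pinch it across the 14 mm. Moves with the carrier; axes as window_spot's.
- window_spot (a point): The marked spot: centre of the black ring (30 mm inner diameter) on the flat, rigid clear window of the middle tin, 43 mm off the deck, 11 mm below the frame's top. z: outward normal of the window (0.35 rad from vertical, toward -x of the slide), y along the rails, x uphill. Moves with the carrier.
- stand: Reader's charging stand, fixed to the bench: white round cup, 86 mm wide at the foot, 49 mm at the rim, 54 mm high. Origin under its centre, z up. The reader stands upright in it, shoulders on the rim, 4 mm play round the snout; lift it straight up at least 50 mm to clear it.
- reader: Hand-held grain reader, about 0.22 kg: grey case 40 mm (x) by 32 mm (y), black snout of 26 mm and steel spring nose of 18 mm diameter below. Origin: centre of the nose face when not pressed in; z from the nose up along the case, which runs from z = 45 to 150 mm. Upright in the stand, yawed. Hold it across its 32 mm faces (y).
- reader_grip (a point): Centre of the reader's ribbed grip, on its axis 115 mm above the unpressed nose face; axes as the reader's.
- nose_tip (a point): Centre of the flat face of the steel spring nose; moves with the nose; axes as the reader's.
- reader_nose (a joint): How far the spring nose is pushed into the snout, m: 0 out, 0.009 fully in (bottomed). The spring takes 1.8 N to start and 0.7 N more for each mm (about 5 N half way).
- tin_full: Open aluminium sample tin with grain, 62 mm wide, 24 mm high, beside the stand; origin under its centre. Leave alone.
- small_weight: Small brass-coloured knob weight, 24 mm wide, 26 mm high, beside the stand. Leave alone.
- tweezers: Steel tweezers lying flat, 133 mm long, 10 mm high, between stand and slide. Leave alone.
- loupe: Black magnifier lying flat, 149 mm long, 12 mm high, in front of the slide. Leave alone.
- tin_empty: Empty aluminium tin, 56 mm wide, 27 mm high, behind the stand. Leave alone.
- tin_lid: Aluminium tin lid with a knob, 58 mm wide, 16 mm high, behind the stand. Leave alone.
- big_weight: Large brass-coloured knob weight, 38 mm wide, 40 mm high, behind the stand. Leave alone.
Not all that is in view belongs to the job. There is more than one size of the reader; the job needs the middle-sized.

How it is judged:
By the outcome, as a careful person would: the job done as asked, in the order asked, and still so for the second after the job is handed in, while the arm keeps its last pose, push and grip.
It also fails if it takes over 51 s, if anything falls off the work surface, if the arm or the gripper's body presses on something with over 40 N, if the wrist force passes 120 N, or if a joint passes its speed limit or range.

## Working session

There is one attempt and no reset: what is moved stays moved. The work goes in short steps, Python scripts to look and compute and a tool call to move; the robot and the scene stay as the last step left them, time stands still between calls to the robot, and variables do not carry over. Pictures are saved under pics/ and viewed, at most 10 in all, crops included, and the job is handed in when it is done.

Besides the shell and the picture viewer there is one more tool, called after ">>>" as name(argument=value, ...) on one line, values as JSON. carry_out: Moves the arm, as the interface text tells. Its arguments: {"type":"object","properties":{"claw":{"type":"array","items":{"type":"number"}},"delta_pos":{"type":"array","items":{"type":"array","items":{"type":"number"}}},"angular":{"type":"array","items":{"type":"array","items":{"type":"number"}}},"force":{"type":"number"}},"required":["claw","delta_pos","angular"]}

```bash
mkdir -p pics; ls; cat > h.py <<'E'
from cell import arm
import numpy as np, cv2, json
from scipy.spatial.transform import Rotation as R
def shot(n,save=None):
    p=arm.get_image(n)
    if save: cv2.imwrite('pics/'+save,p['frame'][:,:,::-1])
    return p
def ray(p,c):
    px=np.array([c[0]*640,c[1]*480,1.]); d=p['T'][:3,:3]@np.linalg.solve(p['mtx'],px)
    return p['T'][:3,3],d/np.linalg.norm(d)
def onz(p,c,z):
    o,d=ray(p,c); return o+d*(z-o[2])/d[2]
def tri(rs):
    A=sum(np.eye(3)-np.outer(d,d) for o,d in rs); b=sum((np.eye(3)-np.outer(d,d))@o for o,d in rs)
    x=np.linalg.solve(A,b); return x,[np.linalg.norm(np.cross(x-o,d)) for o,d in rs]
def proj(p,X):
    X=np.atleast_2d(X); c=(X-p['T'][:3,3])@p['T'][:3,:3]; q=c@p['mtx'].T; return q[:,:2]/q[:,2:]
E
python3 - <<'E'
from h import *
np.set_printoptions(precision=4,suppress=True)
S=shot('scene','s0.png');T=shot('top','t0.png')
print(arm.observe()); print(S['T'],T['T'],S['mtx'])
for l in ['slide_base','fin_top','window_spot','stand','reader','reader_grip','nose_tip']:
    for n,p in (('S',S),('T',T)):
        print(l,n,[(np.round(np.array(q['centre'])*[640,480],1),round(q['conf'],2)) for q in arm.place_of(l,p)[:4]])
E
```

```text
pics
{'clock': 0.1, 'joints': array([ 1.1344,  0.4351,  0.025 ,  1.574 , -0.0116,  1.134 , -0.0751]), 'dq': array([-0.0003,  0.    , -0.0013, -0.0039, -0.0011,  0.0009, -0.0019]), 'joint_efforts': array([  0.0037, -66.9131,   0.9883, -31.5147,  -0.0605,   0.0374,
         0.0001]), 'position': array([ 0.2046, -0.5901,  0.226 ]), 'ee_rot': array([-3.0967, -0.5215,  0.0005]), 'force': array([-0.082 ,  0.4959,  0.579 ]), 'ft_torque': array([-0.0098, -0.0173, -0.011 ]), 'gripper_force': 0.0, 'width': 1.0005740855469134}
[[-0.6261 -0.502   0.5966 -0.0528]
 [-0.7797  0.395  -0.4858  0.3754]
 [ 0.0082 -0.7694 -0.6387  0.7389]
 [ 0.      0.      0.      1.    ]] [[-0.0179 -0.9833  0.1812  0.2927]
 [-0.9998  0.0177 -0.0028 -0.0776]
 [-0.0004 -0.1813 -0.9834  1.561 ]
 [ 0.      0.      0.      1.    ]] [[501.4863   0.     308.4815]
 [  0.     501.4863 236.9019]
 [  0.       0.       1.    ]]
slide_base S [(array([184.6, 333.3]), 0.73)]
slide_base T [(array([236.6, 253.7]), 0.98)]
fin_top S []
fin_top T [(array([290.4, 244.4]), 0.92)]
window_spot S [(array([201.8, 286.4]), 0.93), (array([405.4, 245.7]), 0.73)]
window_spot T [(array([247.6, 255. ]), 0.91), (array([422., 282.]), 0.33), (array([429.2, 276.2]), 0.25)]
stand S [(array([404.4, 244.3]), 0.95)]
stand T [(array([420.1, 284.4]), 0.92), (array([291.8, 244.7]), 0.65)]
reader S [(array([405.3, 240.7]), 0.77), (array([340.2, 238.9]), 0.76), (array([390.9, 205.8]), 0.57), (array([198.7, 289.2]), 0.44)]
reader T [(array([446.9, 240.9]), 0.82), (array([425.9, 280.3]), 0.81), (array([382.5, 246.3]), 0.62), (array([390.4, 197.8]), 0.18)]
reader_grip S [(array([343.9, 209.1]), 0.73), (array([400.3, 148.8]), 0.61), (array([412.4, 198.5]), 0.56)]
reader_grip T [(array([430.1, 276.5]), 0.85), (array([459.7, 223.4]), 0.79), (array([390.2, 239.6]), 0.62)]
nose_tip S [(array([391.7, 207.8]), 0.36)]
nose_tip T [(array([350.4, 198.7]), 0.34)]
```

View pics/s0.png

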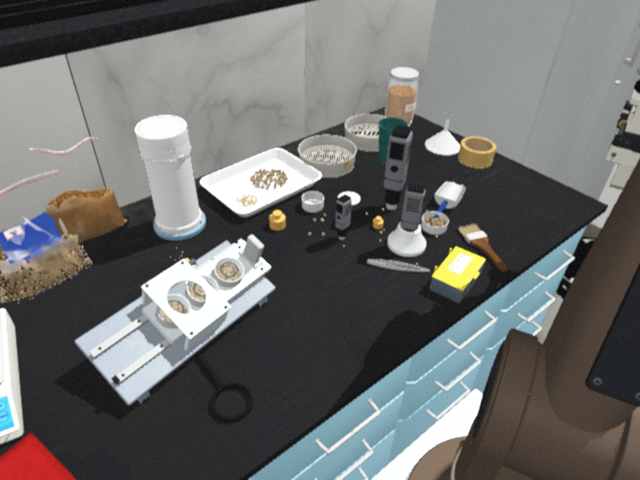

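View pics/t0.png

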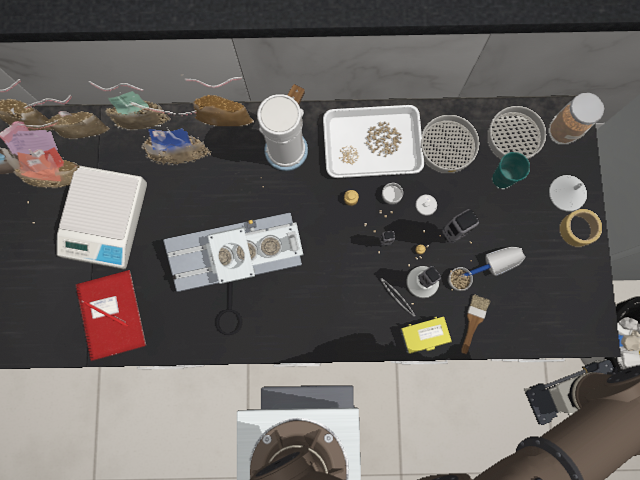

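```bash
cat > fit.py <<'E'
from h import *
from scipy.optimize import minimize
np.set_printoptions(precision=4,suppress=True)
def box(x,y,z): return np.array([[a,b,c] for a in x for b in y for c in z])
def hullmask(p,X):
    m=np.zeros((1920,2560),np.uint8); q=(proj(p,X)*4+1.5)
    cv2.fillConvexPoly(m,cv2.convexHull(q.astype(np.int32)),1); return cv2.resize(m.astype(np.float32),(640,480),interpolation=cv2.INTER_AREA)
def pose(v): return R.from_euler('z',v[2]).as_matrix()
def deckpts(v,q):  # q in slope coords: x uphill,y,z off deck
    M=R.from_euler('z',v[2])*R.from_euler('y',-0.35)
    return M.apply(q)+[v[0],v[1],0.055]
if __name__=='__main__':
    S=shot('scene');T=shot('top')
    g={}
    for l in ['reader_grip']:
        a=[q for q in arm.place_of(l,T)]; b=arm.place_of(l,S)
        for i in a:
            for j in b:
                x,e=tri([ray(T,i['centre']),ray(S,j['centre'])])
                if max(e)<.008: print(l,x,e)
    for l in ['window_spot']:
        x,e=tri([ray(p,arm.place_of(l,p)[0]['centre']) for p in (T,S)]); print(l,x,e)
    st=[onz(p,arm.place_of('stand',p)[0]['centre'],0) for p in (T,S)]; print('stand',st)
    sb=[onz(p,arm.place_of('slide_base',p)[0]['centre'],0) for p in (T,S)]; print('slide',sb)
    f=arm.place_of('fin_top',T)[0]; print('fin z.11',onz(T,f['centre'],.13))
    rm=[]
    for p,c in ((T,(427,279)),(S,(412,205))):
        ms=[m for m in arm.trace('reader',p)]
        m=min(ms,key=lambda m:np.hypot(*(np.array(m['centre'])*[640,480]-c)));print(m['conf'],m['region'].sum(),np.array(m['centre'])*[640,480]);rm.append(m['region'].astype(np.float32))
    c0=box((-.02,.02),(-.016,.016),(.054,.159))
    def cost(v): 
        X=c0@pose(v).T+[v[0],v[1],0]
        return sum(np.abs(hullmask(p,X)-m).sum()/m.sum() for p,m in zip((T,S),rm))
    best=[]
    for y in np.arange(-1.5,1.6,.2):
        r=minimize(cost,[*st[0][:2],y],method='Nelder-Mead',options=dict(initial_simplex=np.array([[*st[0][:2],y]]*4)+np.vstack([np.zeros(3),np.diag([.005,.005,.15])])))
        best.append((r.fun,*r.x))
    best.sort(); print(np.array(best[:6]))
    ms=[max(arm.trace('slide_base',p),key=lambda m:m['conf'])['region'] for p in (T,S)]
    pts=np.vstack([box((-.072,.072),(-.17,.17),(0,)) ])
    def sc(v):
        X=deckpts(v,pts); s=0
        for p,m in zip((T,S),ms):
            h=hullmask(p,X); s+=(m*(1-h)).sum()/m.sum()+ (h*(1-HM[id(p)])).sum()/m.sum()
        return s
    HM={}
    for p,m in zip((T,S),ms):
        cs=np.vstack([c.reshape(-1,2) for c in cv2.findContours(m.astype(np.uint8),0,2)[0] if len(c)>15]); z=np.zeros((480,640),np.uint8); cv2.fillConvexPoly(z,cv2.convexHull(cs),1);HM[id(p)]=z
    v0=np.array([*sb[0][:2],.2]); r=minimize(sc,v0,method='Nelder-Mead',options=dict(initial_simplex=np.array([v0]*4)+np.vstack([np.zeros(3),np.diag([.01,.01,.1])])))
    print('slide fit',r.x,r.fun)
    out=[]
    for p,c,w in ((T,(160,190),(170,128)),(T,(380,200),(120,128)),(S,(70,225),(220,190)),(S,(320,120),(140,150))):
        k=3 if w[0]<200 else 2; k=2.7
        im=p['frame'][c[1]:c[1]+w[1],c[0]:c[0]+w[0],::-1]; im=cv2.resize(im,None,fx=k,fy=k,interpolation=cv2.INTER_CUBIC)
        dr=lambda X,col:[cv2.circle(im,tuple(int(t) for t in (q-c+.5)*k),2,col,-1) for q in proj(p,X)]
        dr(deckpts(r.x,pts),(0,0,255)); dr(deckpts(r.x,box((-.063,.063),(-.046,.046),(.054,))),(0,255,0)); b=best[0][1:]; dr(c0@pose(b).T+[b[0],b[1],0],(255,0,255))
        out.append(im)
    def hs(a,b):
        H=max(a.shape[0],b.shape[0]); return np.hstack([cv2.copyMakeBorder(i,0,H-i.shape[0],0,0,0) for i in (a,b)])
    A,B=hs(out[0],out[1]),hs(out[2],out[3]); W=max(A.shape[1],B.shape[1]); o=np.vstack([cv2.copyMakeBorder(i,0,0,0,W-i.shape[1],0) for i in (A,B)])
    k=min(800/o.shape[1],600/o.shape[0],1); cv2.imwrite('pics/c1.png',cv2.resize(o,None,fx=k,fy=k))
E
python3 fit.py
```

```text
reader_grip [ 0.4711 -0.3288  0.1444] [np.float64(0.0005584046805661087), np.float64(0.0005584046805660448)]
reader_grip [ 0.5999 -0.4185  0.166 ] [np.float64(0.003744032838407129), np.float64(0.0037440328384070742)]
reader_grip [ 0.5852 -0.2431  0.0827] [np.float64(0.0038903766865729275), np.float64(0.003890376686573066)]
window_spot [ 0.8009 -0.1989 -0.1956] [np.float64(0.2099277909721814), np.float64(0.20992779097218126)]
stand [array([ 0.4809, -0.3416,  0.    ]), array([ 0.4746, -0.3386,  0.    ])]Traceback (most recent call last):
  File "fit.py", line 24, in <module>
    sb=[onz(p,arm.place_of('slide_base',p)[0]['centre'],0) for p in (T,S)]; print('slide',sb)
              ~~~~~~~~~~~~~~~~~~~~~~~~~~~~^^^
IndexError: list index out of range
```

```bash
python3 - <<'E'
s=open('fit.py').read()
s=s.replace("sb=[onz(p,arm.place_of('slide_base',p)[0]['centre'],0) for p in (T,S)]","sb=[onz(T,(236.6/640,253.7/480),0),onz(S,(184.6/640,333.3/480),0)]")
s=s.replace("f=arm.place_of('fin_top',T)[0]; print('fin z.11',onz(T,f['centre'],.13))","print('fin',onz(T,(290.4/640,244.4/480),.12));print('win0',tri([ray(T,(247.6/640,255/480)),ray(S,(201.8/640,286.4/480))]))")
open('fit.py','w').write(s)
E
python3 fit.py
```

```text
reader_grip [ 0.5991 -0.4251  0.1667] [np.float64(0.00384065378253281), np.float64(0.0038406537825328283)]
reader_grip [ 0.5881 -0.2493  0.083 ] [np.float64(0.003051311472040544), np.float64(0.003051311472040508)]
reader_grip [ 0.478  -0.3372  0.1332] [np.float64(0.003258560552468433), np.float64(0.0032585605524684045)]
window_spot [0.5499 0.1278 0.1071] [np.float64(0.0004553296848833163), np.float64(0.00045532968488320584)]
stand [array([ 0.4756, -0.3429,  0.    ]), array([ 0.4824, -0.3443,  0.    ])]
slide [array([0.5652, 0.161 , 0.    ]), array([0.5607, 0.1718, 0.    ])]
fin [0.5658 0.0064 0.12  ]
win0 (array([0.5467, 0.1219, 0.1031]), [np.float64(0.005727513399445861), np.float64(0.005727513399445926)])
0.85 334 [428.8  277.92]
0.68 901 [410.176 203.712]
[[ 0.2074  0.4777 -0.3426  0.5942]
 [ 0.2086  0.4778 -0.3426  0.6061]
 [ 0.2086  0.4779 -0.3426  0.6103]
 [ 0.2106  0.4781 -0.3428  0.6161]
 [ 0.212   0.4778 -0.3428  0.6326]
 [ 0.2127  0.4778 -0.3427  0.6102]]
slide fit [0.5605 0.1612 0.1984] 0.11992512971187039
```

View pics/c1.png

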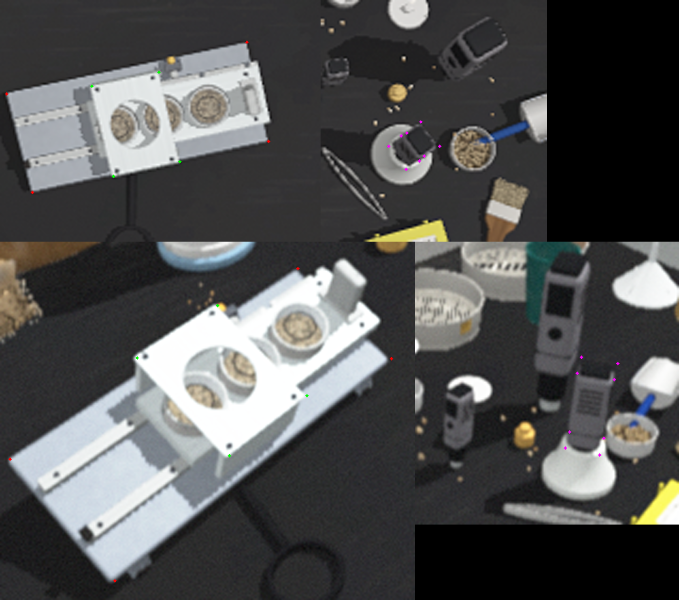

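```bash
python3 - <<'E'
from fit import *
S=shot('scene');T=shot('top')
v=[.5605,.1612,.1984]
M=R.from_euler('z',v[2])*R.from_euler('y',-0.35)
inv=lambda X:M.inv().apply(np.array(X)-[v[0],v[1],.055])
print(inv(tri([ray(T,(292.5/640,240/480)),ray(S,(256/640,240/480))])[0]))
for p in (T,S):
    for l in ('fin_top','window_spot'):
        for q in arm.place_of(l,p)[:2]:
            o,d=ray(p,q['centre']); h=.084 if l=='fin_top' else .043
            o2,d2=inv(o),M.inv().apply(d); print(l,q['conf'],np.array(q['centre'])*[640,480],o2+d2*(h-o2[2])/d2[2])
out=[]
for p,c,w in ((T,(235,210),(75,70)),(S,(175,220),(110,90))):
    k=7; im=cv2.resize(p['frame'][c[1]:c[1]+w[1],c[0]:c[0]+w[0],::-1],None,fx=k if p is T else 5,fy=k if p is T else 5,interpolation=cv2.INTER_CUBIC); k=k if p is T else 5
    for f,col in ((-.15,(0,0,255)),(-.16,(0,255,0)),(-.17,(255,0,255))):
        for q in proj(p,deckpts(v,box((-.018,.018),(f,),(.026,.084,)))): cv2.circle(im,tuple(int(t) for t in (q-c+.5)*k),2,col,-1)
    out.append(cv2.resize(im,(525 if p is T else 550,490 if p is T else 450)))
o=np.hstack([cv2.resize(out[0],(400,373)),cv2.copyMakeBorder(cv2.resize(out[1],(400,327)),0,46,0,0,0)]); cv2.imwrite('pics/c2.png',o)
E
```

```text
[ 0.0068 -0.1626  0.0771]
fin_top 0.85 [292.672 243.6  ] [ 0.0015 -0.1591  0.084 ]
window_spot 0.84 [245.184 250.8  ] [ 0.0028 -0.0352  0.043 ]
fin_top 0.59 [256.192 241.824] [-0.0016 -0.1578  0.084 ]
window_spot 0.97 [202.496 286.32 ] [ 0.0034 -0.0372  0.043 ]
```

View pics/c2.png

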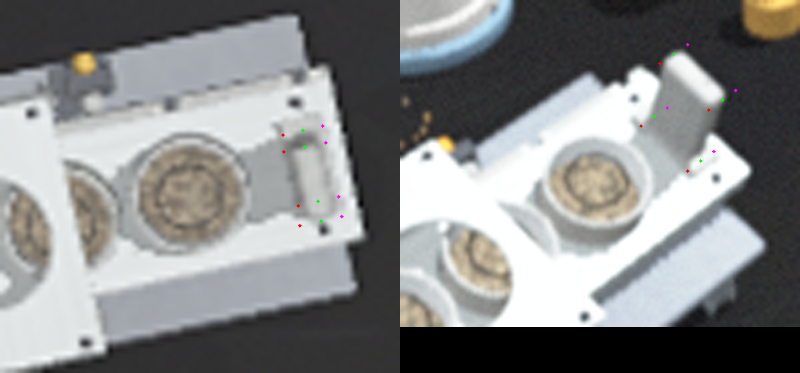

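```bash
cat > plan.py <<'E'
from fit import *
V=[.5605,.1612,.1984]
def tool(yaw,tilt): # columns: tool axes; x at yaw, raised by tilt; z down/forward
    return (R.from_euler('z',yaw)*R.from_euler('y',-tilt)*R.from_euler('x',np.pi))
def go(pos,rot,cur=None):
    o=arm.observe(); p,r=(o['position'],R.from_rotvec(o['ee_rot'])) if cur is None else cur
    print('rot',(r.inv()*rot).as_rotvec(),'then cm',rot.inv().apply(np.array(pos)-p)*100,'target',pos)
    return pos,rot
def deck(x,y,z): return deckpts(V,np.array([[x,y,z]]))[0]
E
python3 - <<'E'
from plan import *
o=arm.observe(); p=o['position']; r=R.from_rotvec(o['ee_rot'])
F=tool(V[2],.35); print(F.as_matrix())
up=(p+[0,0,.12],r)
a=go(deck(0,-.159,.053+.12),F,up); go(deck(0,-.159,.053),F,a)
T=shot('top');S=shot('scene')
# big reader
rm=[min(arm.trace('reader',q),key=lambda m:np.hypot(*(np.array(m['centre'])*[640,480]-c)))for q,c in ((T,(460,225)),(S,(398,170)))]
for m in rm: print(m['conf'],m['region'].sum(),np.array(m['centre'])*[640,480])
ms=[m['region'].astype(np.float32) for m in rm]
hulls=[]
def cost(v):
    s=v[3]; c=np.vstack([box((-.02,.02),(-.016,.016),(.045,.150)),[[.009*np.cos(t),.009*np.sin(t),0] for t in np.arange(0,6.3,.8)]])*s
    X=c@pose(v).T+[v[0],v[1],0]
    return sum(np.abs(hullmask(q,X)-m).sum()/m.sum() for q,m in zip((T,S),ms))
b=[]
for y in np.arange(-1.5,1.6,.4):
    v0=np.array([.59,-.415,y,1.35]); q=minimize(cost,v0,method='Nelder-Mead',options=dict(initial_simplex=np.array([v0]*5)+np.vstack([np.zeros(4),np.diag([.01,.01,.2,.1])]))); b.append((q.fun,*q.x))
b.sort(); print(np.array(b[:3]))
v=b[0][1:]; c=box((-.02,.02),(-.016,.016),(.15,))*v[3]; X=c@pose(v).T+[v[0],v[1],0]
print('big corners in reader-grip frame',R.from_euler('z',-.594).apply(X-[.4777,-.3426,0]))
E
```

```text
[[ 0.9209  0.1971  0.3362]
 [ 0.1852 -0.9804  0.0676]
 [ 0.3429  0.     -0.9394]]
rot [-0.0236  0.3495  0.1339] then cm [ 36.6783 -50.7862  27.1453] target [ 0.5337 -0.0064  0.2175]
rot [0. 0. 0.] then cm [ 0. -0. 12.] target [0.574  0.0017 0.1048]
0.72 756 [460.416 225.312]
0.68 1603 [396.48 160.32]
[[ 0.1923  0.6032 -0.4227  2.1012  1.3538]
 [ 0.1925  0.603  -0.4229 -1.0378  1.3508]
 [ 0.1955  0.6031 -0.4225 -1.0463  1.3381]]
big corners in reader-grip frame [[ 0.0791 -0.165   0.2031]
 [ 0.0358 -0.1623  0.2031]
 [ 0.0825 -0.111   0.2031]
 [ 0.0393 -0.1082  0.2031]]
```

>>> carry_out(claw=[5, 5, 5, 5, 5, 5, 5], delta_pos=[[0, 0, -4], [0, 0, -4], [0, 0, -4], [0, 0, 0], [0, 0, 0], [0, 0, 0], [0, 0, 0]], angular=[[0, 0, 0], [0, 0, 0], [0, 0, 0], [-0.006, 0.0874, 0.0335], [-0.006, 0.0874, 0.0335], [-0.006, 0.0874, 0.0335], [-0.006, 0.0874, 0.0335]], force=20)

```text
clock: 3.05
position: [0.2047, -0.5909, 0.3473]
ee_rot: [-3.046, -0.301, -0.544]
force: [-0.8, -0.6, -0.1]
width: 0.55
gripper_force: 0.0
```

>>> carry_out(claw=[5, 5, 5, 5, 5, 5, 5, 5, 5, 5, 5, 5, 5, 5, 5, 5, 5, 5, 5], delta_pos=[[2.16, -2.99, 1.6], [2.16, -2.99, 1.6], [2.16, -2.99, 1.6], [2.16, -2.99, 1.6], [2.16, -2.99, 1.6], [2.16, -2.99, 1.6], [2.16, -2.99, 1.6], [2.16, -2.99, 1.6], [2.16, -2.99, 1.6], [2.16, -2.99, 1.6], [2.16, -2.99, 1.6], [2.16, -2.99, 1.6], [2.16, -2.99, 1.6], [2.16, -2.99, 1.6], [2.16, -2.99, 1.6], [2.16, -2.99, 1.6], [2.16, -2.99, 1.6], [0, 0, 0], [0, 0, 0]], angular=[[0, 0, 0], [0, 0, 0], [0, 0, 0], [0, 0, 0], [0, 0, 0], [0, 0, 0], [0, 0, 0], [0, 0, 0], [0, 0, 0], [0, 0, 0], [0, 0, 0], [0, 0, 0], [0, 0, 0], [0, 0, 0], [0, 0, 0], [0, 0, 0], [0, 0, 0], [0, 0, 0], [0, 0, 0]])

```text
clock: 4.95
position: [0.5342, -0.0048, 0.2168]
ee_rot: [-3.044, -0.307, -0.537]
force: [0.0, -0.6, 0.2]
width: 0.544
gripper_force: 0.0
```

```bash
python3 - <<'E'
from plan import *
o=arm.observe(); print(o['clock'],o['force'],o['joints'],o['width'])
go(deck(0,-.159,.053),tool(V[2],.35))
shot('scene','s1.png')
E
```

```text
4.95 [ 0.0203 -0.5737  0.2485] [ 0.4105  0.1663 -0.5214  2.0699  0.0818  0.5804 -1.5207] 0.5444234887959167
rot [-0.0009  0.0005  0.0026] then cm [-0.0495  0.1432 11.9055] target [0.574  0.0017 0.1048]
```

View pics/s1.png

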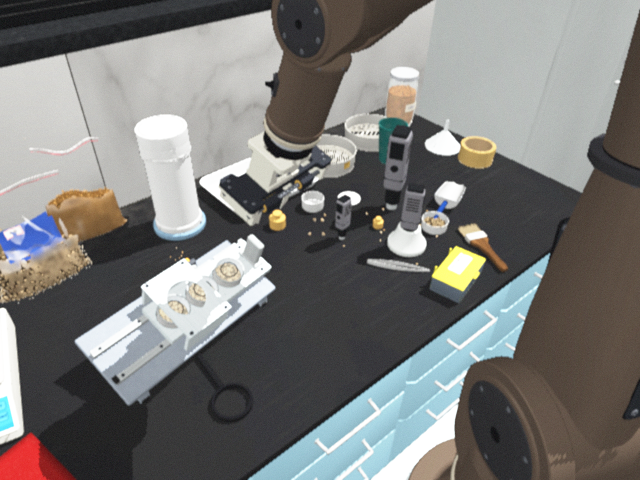

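```bash
python3 - <<'E'
from plan import *
p=shot('scene'); o=arm.observe(); r=R.from_rotvec(o['ee_rot'])
for q in ([0,0,0],[0,0,-.066],[0,.095,-.066],[0,-.095,-.066],[0,0,-.12]): print(q,proj(p,o['position']+r.apply(q)))
im=p['frame'][120:280,180:360,::-1]; cv2.imwrite('pics/c3.png',cv2.resize(im,None,fx=3.5,fy=3.5,interpolation=cv2.INTER_CUBIC))
E
```

```text
[0, 0, 0] [[266.1067 211.4841]]
[0, 0, -0.066] [[274.397  186.4392]]
[0, 0.095, -0.066] [[311.5519 163.2043]]
[0, -0.095, -0.066] [[231.7507 213.1082]]
[0, 0, -0.12] [[281.9849 163.5163]]
```

View pics/c3.png

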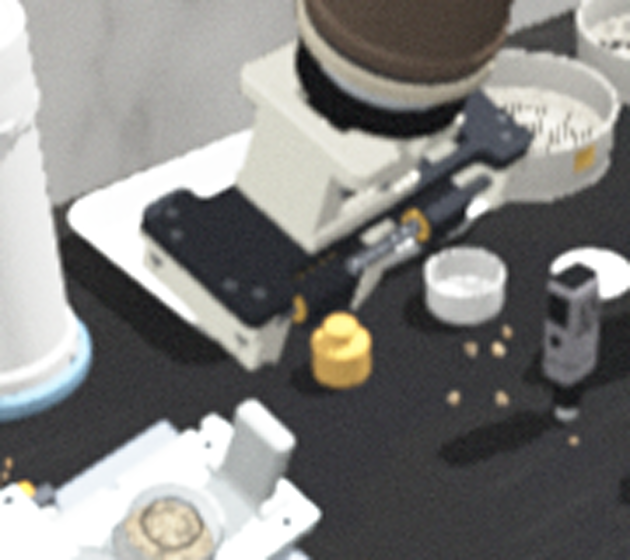

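>>> carry_out(claw=[5, 5, 5, 5, 5, 5, 5], delta_pos=[[-0.05, 0.14, 2.5], [0, 0, 2.5], [0, 0, 2], [0, 0, 2], [0, 0, 1.5], [0, 0, 1.4], [0, 0, 0]], angular=[[0, 0, 0], [0, 0, 0], [0, 0, 0], [0, 0, 0], [0, 0, 0], [0, 0, 0], [0, 0, 0]])

```text
clock: 5.75
position: [0.5736, -0.0006, 0.1037]
ee_rot: [-3.047, -0.301, -0.536]
force: [-0.4, 0.1, -0.5]
width: 0.55
gripper_force: 0.0
```

>>> carry_out(claw=[2.5, 1, 0.5, 0.5, 0.5], delta_pos=[[0, 0, 0], [0, 0, 0], [0, 0, 0], [0, 0, 0], [0, 0, 0]], angular=[[0, 0, 0], [0, 0, 0], [0, 0, 0], [0, 0, 0], [0, 0, 0]], force=20)

```text
clock: 6.25
position: [0.5742, 0.0008, 0.1055]
ee_rot: [-3.045, -0.303, -0.54]
force: [-2.3, 3.6, 2.9]
width: 0.158
gripper_force: 2.2
```

```bash
python3 - <<'E'
from plan import *
o=arm.observe(); print(o['clock'],o['force'],o['width']*92,o['gripper_force'])
M=R.from_euler('z',V[2])*R.from_euler('y',-0.35)
print(M.inv().apply(o['position']-[V[0],V[1],.055]))
for n in ('top','scene'):
  p=shot(n)
  for l,h in (('fin_top',.084),('window_spot',.043)):
    for q in arm.place_of(l,p)[:2]:
        a,d=ray(p,q['centre']); a=M.inv().apply(a-[V[0],V[1],.055]); d=M.inv().apply(d); print(n,l,q['conf'],a+d*(h-a[2])/d[2])
E
```

```text
6.25 [-2.3171  3.6323  2.8663] 14.546791692623623 2.2302498668432236
[ 0.0003 -0.1599  0.0537]
top fin_top 0.55 [ 0.0041 -0.1592  0.084 ]
top window_spot 0.78 [ 0.0036 -0.0373  0.043 ]
scene fin_top 0.79 [ 0.001  -0.1595  0.084 ]
scene window_spot 0.89 [ 0.0059 -0.0385  0.043 ]
```

>>> carry_out(claw=[0.5, 0.5, 0.5, 0.5, 0.5, 0.5, 0.5, 0.5, 0.5, 0.5, 0.5], delta_pos=[[0, 0, 0], [0, -0.4, 0], [0, -0.4, 0], [0, -0.4, 0], [0, -0.4, 0], [0, -0.4, 0], [0, -0.4, 0], [0, -0.4, 0], [0, -0.4, 0], [0, 0, 0], [0, 0, 0]], angular=[[0, 0, 0], [0, 0, 0], [0, 0, 0], [0, 0, 0], [0, 0, 0], [0, 0, 0], [0, 0, 0], [0, 0, 0], [0, 0, 0], [0, 0, 0], [0, 0, 0]])

```text
clock: 7.65
position: [0.5679, 0.0326, 0.1055]
ee_rot: [-3.045, -0.304, -0.54]
force: [-4.1, 0.5, 6.8]
width: 0.154
gripper_force: 20.0
```

>>> carry_out(claw=[0.5, 0.5], delta_pos=[[0, -0.2, 0], [0, 0, 0]], angular=[[0, 0, 0], [0, 0, 0]])

```text
clock: 7.85
position: [0.5676, 0.0342, 0.1055]
ee_rot: [-3.045, -0.303, -0.54]
force: [-3.0, 0.6, 6.0]
width: 0.152
gripper_force: 20.0
```

>>> carry_out(claw=[0.5, 0.5], delta_pos=[[0, -0.1, 0], [0, 0, 0]], angular=[[0, 0, 0], [0, 0, 0]])

```text
clock: 8.05
position: [0.5675, 0.0349, 0.1055]
ee_rot: [-3.045, -0.303, -0.54]
force: [-1.9, -1.2, 6.0]
width: 0.153
gripper_force: 20.0
```

```bash
cat > st.py <<'E'
from plan import *
o=arm.observe(); print(o['clock'],o['force'],o['width']*92,o['gripper_force'])
M=R.from_euler('z',V[2])*R.from_euler('y',-0.35)
print('slide tcp',M.inv().apply(o['position']-[V[0],V[1],.055]),'slide force',M.inv().apply(o['force']))
for n in ('top','scene'):
  p=shot(n)
  for l,h in (('fin_top',.084),('window_spot',.043)):
    for q in arm.place_of(l,p)[:2]:
        a,d=ray(p,q['centre']); a=M.inv().apply(a-[V[0],V[1],.055]); d=M.inv().apply(d); print(n,l,q['conf'],a+d*(h-a[2])/d[2])
E
python3 st.py
```

```text
8.05 [-1.8566 -1.1572  6.0318] 14.048495404730579 19.999160170555115
slide tcp [ 0.0004 -0.1252  0.0536] slide force [ 0.1442 -0.7685  6.3684]
top fin_top 0.7 [-0.0059 -0.1358  0.084 ]
top window_spot 0.66 [-0.0018  0.0009  0.043 ]
scene fin_top 0.95 [-0.0054 -0.1223  0.084 ]
scene fin_top 0.54 [-0.0589  0.0575  0.084 ]
scene window_spot 0.84 [ 0.004  -0.0051  0.043 ]
```

>>> carry_out(claw=[0.5, 0.5], delta_pos=[[0, -0.1, 0], [0, 0, 0]], angular=[[0, 0, 0], [0, 0, 0]])

```text
clock: 8.55
position: [0.5672, 0.0362, 0.1055]
ee_rot: [-3.045, -0.303, -0.54]
force: [-3.2, -0.0, 5.9]
width: 0.153
gripper_force: 20.0
```

>>> carry_out(claw=[0.5, 0.5], delta_pos=[[0, -0.1, 0], [0, 0, 0]], angular=[[0, 0, 0], [0, 0, 0]])

```text
clock: 8.75
position: [0.567, 0.0375, 0.1055]
ee_rot: [-3.045, -0.304, -0.54]
force: [-3.0, 0.9, 5.7]
width: 0.152
gripper_force: 20.0
```

>>> carry_out(claw=[0.5, 0.5, 0.5], delta_pos=[[0, 0, 0], [0, 0, 0], [0, 0, 0]], angular=[[0, 0, 0], [0, 0, 0], [0, 0, 0]])

```text
clock: 9.05
position: [0.5669, 0.0376, 0.1055]
ee_rot: [-3.044, -0.304, -0.54]
force: [-3.0, 2.2, 5.9]
width: 0.149
gripper_force: 20.0
```

```bash
python3 st.py
```

```text
9.05 [-3.0318  2.2179  5.8967] 13.73209863310144 20.002131164073944
slide tcp [ 0.0004 -0.1224  0.0536] slide force [-0.3596  2.772   6.4085]
top fin_top 0.66 [-0.0001 -0.1267  0.084 ]
top window_spot 0.75 [ 0.0049 -0.0002  0.043 ]
top window_spot 0.39 [ 0.0677 -0.4339  0.043 ]
scene fin_top 0.72 [ 0.0034 -0.1227  0.084 ]
```

>>> carry_out(claw=[0.5, 0.5, 0.5], delta_pos=[[0, -0.1, 0], [0, 0, 0], [0, 0, 0]], angular=[[0, 0, 0], [0, 0, 0], [0, 0, 0]])

```text
clock: 9.65
position: [0.5668, 0.0384, 0.1055]
ee_rot: [-3.045, -0.304, -0.54]
force: [-2.3, 1.0, 6.3]
width: 0.151
gripper_force: 20.0
```

>>> carry_out(claw=[0.5, 0.5, 0.5], delta_pos=[[0, -0.1, 0], [0, 0, 0], [0, 0, 0]], angular=[[0, 0, 0], [0, 0, 0], [0, 0, 0]])

```text
clock: 9.95
position: [0.5667, 0.0387, 0.1055]
ee_rot: [-3.045, -0.303, -0.54]
force: [-2.8, -1.7, 5.9]
width: 0.15
gripper_force: 20.0
```

```bash
python3 st.py
```

```text
9.95 [-2.7772 -1.6703  5.9308] 13.808289715796208 19.998908936977386
slide tcp [ 0.0004 -0.1214  0.0536] slide force [-0.8332 -1.0901  6.6177]
top fin_top 0.66 [ 0.0012 -0.1262  0.084 ]
top window_spot 0.97 [-0.0019  0.0028  0.043 ]
top window_spot 0.38 [-0.1837 -0.5761  0.043 ]
scene fin_top 0.96 [-0.0028 -0.1238  0.084 ]
scene window_spot 0.93 [0.0048 0.     0.043 ]
```

>>> carry_out(claw=[2, 3, 4, 4, 4, 4, 4, 4, 4, 4], delta_pos=[[0, 0, 0], [0, 0, 0], [0, 0, 0], [0, 0, -1.5], [0, 0, -2.5], [0, 0, -4], [0, 0, -4], [0, 0, -4], [0, 0, -2], [0, 0, 0]], angular=[[0, 0, 0], [0, 0, 0], [0, 0, 0], [0, 0, 0], [0, 0, 0], [0, 0, 0], [0, 0, 0], [0, 0, 0], [0, 0, 0], [0, 0, 0]])

```text
clock: 11.25
position: [0.5068, 0.0266, 0.2773]
ee_rot: [-3.045, -0.303, -0.547]
force: [0.6, -0.6, 0.0]
width: 0.437
gripper_force: 0.0
```

```bash
python3 st.py; python3 - <<'E'
from plan import *
o=arm.observe(); print(o['joints'],o['force'])
D=tool(.594,0)
G=np.array([.4777,-.3426,0])
a=go([*G[:2],.30],D); go(G+[0,0,.105],D,a)
out=[]
for n,c,w in (('top',(190,215),(130,80)),('scene',(110,200),(180,150))):
    p=shot(n); k=3; im=cv2.resize(p['frame'][c[1]:c[1]+w[1],c[0]:c[0]+w[0],::-1],None,fx=k,fy=k,interpolation=cv2.INTER_CUBIC)
    t=np.arange(0,6.28,.2); 
    for rr,h,col in ((.033,.054,(0,255,0)),(.015,.043,(0,0,255))):
        for q in proj(p,deckpts(V,np.c_[rr*np.cos(t),rr*np.sin(t),0*t+h])): cv2.circle(im,tuple(int(u) for u in (q-c+.5)*k),1,col,-1)
    out.append(cv2.resize(im,(390,int(390*im.shape[0]/im.shape[1]))))
H=max(i.shape[0] for i in out); cv2.imwrite('pics/c4.png',np.hstack([cv2.copyMakeBorder(i,0,H-i.shape[0],0,0,0) for i in out]))
E
```

```text
11.25 [ 0.6139 -0.5721  0.0143] 40.216569393598505 0.0
slide tcp [ 0.0018 -0.1213  0.236 ] slide force [ 0.4643 -0.6819 -0.1543]
top fin_top 0.84 [ 0.0023 -0.1158  0.084 ]
top fin_top 0.45 [-0.1608 -0.4866  0.084 ]
top window_spot 0.72 [ 0.0653 -0.437   0.043 ]
top window_spot 0.59 [0.0083 0.0045 0.043 ]
scene fin_top 0.95 [ 0.0002 -0.1232  0.084 ]
scene fin_top 0.64 [-0.0002 -0.2319  0.084 ]
scene window_spot 0.77 [0.0107 0.0022 0.043 ]
[ 0.3599  0.0446 -0.513   2.0396  0.0067  0.7157 -1.5254] [-0.0884 -0.3466  0.5418]
rot [ 0.0683 -0.3434 -0.3914] then cm [-22.9777  29.064   -2.7307] target [np.float64(0.4777), np.float64(-0.3426), 0.3]
rot [0. 0. 0.] then cm [ 0.  -0.  19.5] target [ 0.4777 -0.3426  0.105 ]
```

View pics/c4.png

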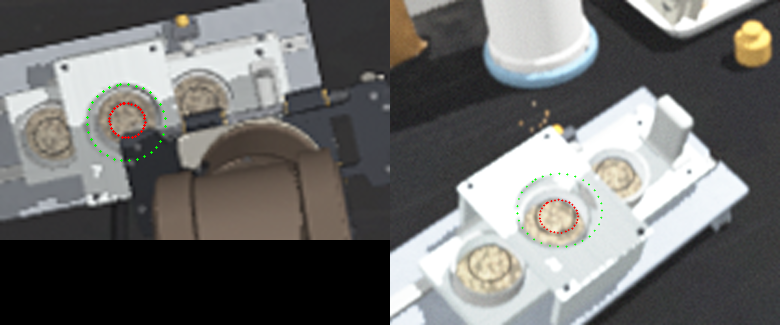

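>>> carry_out(claw=[6, 6, 6, 6, 6, 6, 6, 6, 6, 6, 6, 6, 6, 6, 6, 6, 6], delta_pos=[[0, 0, 0], [0, 0, 0], [0, 0, 0], [0, 0, 0], [0, 0, 0], [-2.3, 2.91, -0.27], [-2.3, 2.91, -0.27], [-2.3, 2.91, -0.27], [-2.3, 2.91, -0.27], [-2.3, 2.91, -0.27], [-2.3, 2.91, -0.27], [-2.3, 2.91, -0.27], [-2.3, 2.91, -0.27], [-2.3, 2.91, -0.27], [-2.3, 2.91, -0.27], [0, 0, 0], [0, 0, 0]], angular=[[0.0137, -0.0687, -0.0783], [0.0137, -0.0687, -0.0783], [0.0137, -0.0687, -0.0783], [0.0137, -0.0687, -0.0783], [0.0137, -0.0687, -0.0783], [0, 0, 0], [0, 0, 0], [0, 0, 0], [0, 0, 0], [0, 0, 0], [0, 0, 0], [0, 0, 0], [0, 0, 0], [0, 0, 0], [0, 0, 0], [0, 0, 0], [0, 0, 0]])

```text
clock: 13.35
position: [0.4777, -0.3438, 0.3001]
ee_rot: [-3.004, -0.916, -0.002]
force: [1.0, 1.0, -0.6]
width: 0.654
gripper_force: 0.0
```

```bash
python3 - <<'E'
from plan import *
o=arm.observe(); print(o['clock'],o['joints'],o['force'],o['width']*92)
go([.4777,-.3426,.105],tool(.594,0))
out=[]
for n,c,w in (('top',(370,200),(130,120)),('scene',(330,60),(180,200))):
    p=shot(n); k=3; im=cv2.resize(p['frame'][c[1]:c[1]+w[1],c[0]:c[0]+w[0],::-1],None,fx=k,fy=k,interpolation=cv2.INTER_CUBIC)
    out.append(im)
H=max(i.shape[0] for i in out); cv2.imwrite('pics/c5.png',cv2.resize(np.hstack([cv2.copyMakeBorder(i,0,H-i.shape[0],0,0,0) for i in out]),None,fx=.8,fy=.8))
E
```

```text
13.35 [ 0.7809  0.3523 -0.3435  1.5314  0.1203  1.2784 -0.5567] [ 1.0268  1.0462 -0.6162] 60.162044150458726
rot [-0.0001 -0.0014 -0.0021] then cm [ 0.0623 -0.0972 19.5091] target [0.4777, -0.3426, 0.105]
```

View pics/c5.png

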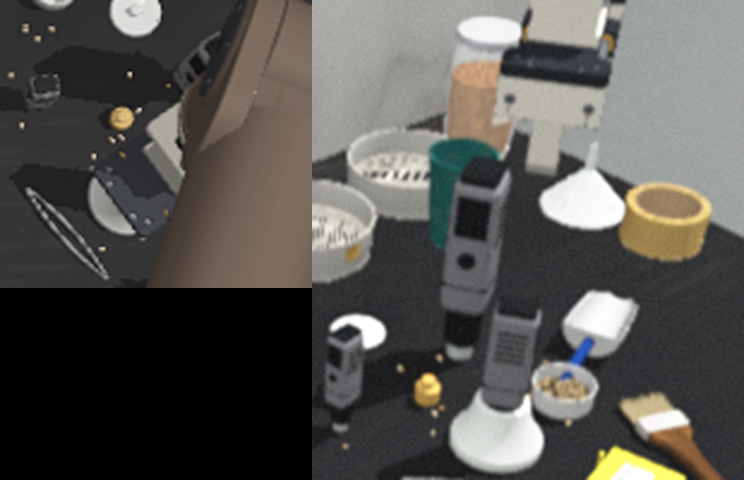

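>>> carry_out(claw=[6, 6, 6, 6, 6, 6, 6, 6, 6], delta_pos=[[0.06, -0.1, 3], [0, 0, 3], [0, 0, 3], [0, 0, 2.5], [0, 0, 2.5], [0, 0, 2.5], [0, 0, 2], [0, 0, 1], [0, 0, 0]], angular=[[0, 0, 0], [0, 0, 0], [0, 0, 0], [0, 0, 0], [0, 0, 0], [0, 0, 0], [0, 0, 0], [0, 0, 0], [0, 0, 0]])

```text
clock: 14.35
position: [0.478, -0.3406, 0.1051]
ee_rot: [-3.002, -0.921, -0.001]
force: [0.8, 0.9, 0.3]
width: 0.656
gripper_force: 0.0
```

>>> carry_out(claw=[4, 3, 2.5, 2.5, 2.5, 2.5, 2.5], delta_pos=[[0, 0, 0], [0, 0, 0], [0, 0, 0], [0, 0, 0], [0, 0, 0], [0, 0, 0], [0, 0, 0]], angular=[[0, 0, 0], [0, 0, 0], [0, 0, 0], [0, 0, 0], [0, 0, 0], [0, 0, 0], [0, 0, 0]], force=25)

```text
clock: 15.05
position: [0.4787, -0.3423, 0.1067]
ee_rot: [3.003, 0.918, 0.004]
force: [-0.1, -0.8, 4.8]
width: 0.346
gripper_force: 24.9
```

>>> carry_out(claw=[2.5, 2.5, 2.5, 2.5, 2.5, 2.5, 2.5, 2.5], delta_pos=[[0, 0, -1], [0, 0, -1.5], [0, 0, -2], [0, 0, -2.5], [0, 0, -3], [0, 0, -3], [0, 0, -1], [0, 0, 0]], angular=[[0, 0, 0], [0, 0, 0], [0, 0, 0], [0, 0, 0], [0, 0, 0], [0, 0, 0], [0, 0, 0], [0, 0, 0]])

```text
clock: 15.85
position: [0.4786, -0.3421, 0.2473]
ee_rot: [3.002, 0.918, 0.006]
force: [0.1, 1.1, -2.8]
width: 0.349
gripper_force: 24.9
```

```bash
cat > rd.py <<'E'
from plan import *
o=arm.observe(); r=R.from_rotvec(o['ee_rot']); print(o['clock'],o['joints'],o['force'],o['ft_torque'],o['width']*92)
S=shot('scene');T=shot('top')
for p,n in ((S,'S'),(T,'T')):
    for l,z in (('nose_tip',.115),('reader_grip',0)):
        X=o['position']+r.apply([0,0,-.019+z]); print(n,l,'pred',proj(p,X),[(np.round(np.array(q['centre'])*[640,480],1),q['conf']) for q in arm.place_of(l,p)[:4]])
E
python3 rd.py; python3 - <<'E'
from plan import *
o=arm.observe(); p=o['position']; D=R.from_rotvec(o['ee_rot'])
c=shot('scene'); a,b=330,60; im=cv2.resize(c['frame'][b:b+200,a:a+200,::-1],None,fx=3,fy=3,interpolation=cv2.INTER_CUBIC)
X=np.array([[x,y,.096-z] for x in(-.02,.02) for y in (-.016,.016) for z in (.045,.15)]+[[0,0,.096]])
for q in proj(c,p+D.apply(X)): cv2.circle(im,tuple(int(u) for u in (q-[a,b]+.5)*3),2,(0,0,255),-1)
cv2.imwrite('pics/c6.png',im)
F=tool(V[2],.35)
N=deck(0,0,.043)  # window
tgt=lambda h:deck(0,0,.043+.096+h)
A=go(tgt(.10),F); go(tgt(.02),F,A)
E
```

```text
15.85 [ 0.7786  0.3839 -0.3442  1.6179  0.1377  1.1595 -0.5742] [ 0.1327  1.0734 -2.7635] [-0.      0.0258 -0.0106] 32.118041745859955
S nose_tip pred [[415.3112 189.5226]] [(array([393.4, 208.3]), 0.56), (array([416.2, 190.7]), 0.46)]
S reader_grip pred [[424.0392 140.1983]] [(array([344.8, 208.5]), 0.81), (array([401.3, 147.9]), 0.8), (array([423. , 139.5]), 0.56)]
T nose_tip pred [[431.6596 274.2192]] [(array([353.6, 199.3]), 0.28)]
T reader_grip pred [[440.7853 267.5988]] [(array([384.6, 236.3]), 0.54)]
rot [-0.0698  0.3445  0.3912] then cm [ 10.4349 -47.6684   0.131 ] target [0.4802 0.145  0.2795]
rot [0. 0. 0.] then cm [ 0. -0.  8.] target [0.507  0.1505 0.2044]
```

View pics/c6.png

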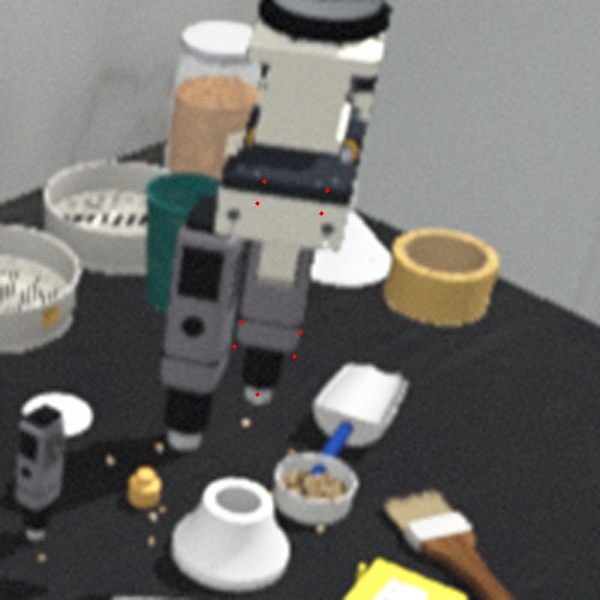

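>>> carry_out(claw=[2.5, 2.5, 2.5, 2.5, 2.5, 2.5], delta_pos=[[0, 0, 0], [0, 0, 0], [0, 0, 0], [0, 0, 0], [0, 0, 0], [0, 0, 0]], angular=[[-0.0116, 0.0574, 0.0652], [-0.0116, 0.0574, 0.0652], [-0.0116, 0.0574, 0.0652], [-0.0116, 0.0574, 0.0652], [-0.0116, 0.0574, 0.0652], [-0.0116, 0.0574, 0.0652]])

```text
clock: 16.8
position: [0.4777, -0.3421, 0.2457]
ee_rot: [-3.045, -0.298, -0.543]
force: [-0.1, 0.4, -2.1]
width: 0.347
gripper_force: 24.9
```

>>> carry_out(claw=[2.5, 2.5, 2.5, 2.5, 2.5, 2.5, 2.5, 2.5, 2.5, 2.5, 2.5, 2.5, 2.5, 2.5, 2.5, 2.5, 2.5, 2.5, 2.5, 2.5], delta_pos=[[0.3, -1.4, 0], [0.6, -2.8, 0], [0.65, -3, 0], [0.65, -3, 0], [0.65, -3, 0], [0.65, -3, 0], [0.65, -3, 0], [0.65, -3, 0], [0.65, -3, 0], [0.65, -3, 0], [0.65, -3, 0], [0.65, -3, 0], [0.65, -3, 0], [0.65, -3, 0], [0.65, -3, 0.1], [0.65, -3, 0], [0.4, -1.5, 0], [0, 0, 0], [0, 0, 0], [0, 0, 0]], angular=[[0, 0, 0], [0, 0, 0], [0, 0, 0], [0, 0, 0], [0, 0, 0], [0, 0, 0], [0, 0, 0], [0, 0, 0], [0, 0, 0], [0, 0, 0], [0, 0, 0], [0, 0, 0], [0, 0, 0], [0, 0, 0], [0, 0, 0], [0, 0, 0], [0, 0, 0], [0, 0, 0], [0, 0, 0], [0, 0, 0]])

```text
clock: 18.8
position: [0.4798, 0.1442, 0.2801]
ee_rot: [-3.047, -0.303, -0.54]
force: [-0.3, -0.2, -2.1]
width: 0.348
gripper_force: 24.9
```

```bash
python3 - <<'E'
from plan import *
o=arm.observe(); r=R.from_rotvec(o['ee_rot']); print(o['clock'],o['joints'],o['force'],o['width']*92)
go(deck(0,0,.043+.0977),tool(V[2],.35))
out=[]
t=np.arange(0,6.28,.15)
for n,c,w in (('top',(190,190),(150,120)),('scene',(110,180),(180,160))):
    p=shot(n)
    for l in ('window_spot','nose_tip','reader_grip'): print(n,l,[(np.round(np.array(q['centre'])*[640,480],1),q['conf']) for q in arm.place_of(l,p)[:3]])
    print('pred win',proj(p,deck(0,0,.043)),'nose',proj(p,o['position']+r.apply([0,0,.0977])),'grip',proj(p,o['position']+r.apply([0,0,-.019])))
    k=4 if n=='scene' else 3; im=cv2.resize(p['frame'][c[1]:c[1]+w[1],c[0]:c[0]+w[0],::-1],None,fx=k,fy=k,interpolation=cv2.INTER_CUBIC)
    if n=='scene':
      raw=im.copy()
      for rr,h,col in ((.033,.054,(0,255,0)),(.015,.043,(0,0,255))):
        for q in proj(p,deckpts(V,np.c_[rr*np.cos(t),rr*np.sin(t),0*t+h])): cv2.circle(im,tuple(int(u) for u in (q-c+.5)*k),1,col,-1)
      q=proj(p,o['position']+r.apply([0,0,.0977]))[0]; cv2.circle(im,tuple(int(u) for u in (q-c+.5)*k),2,(255,0,255),-1)
      cv2.imwrite('pics/c7.png',im)
E
```

```text
18.8 [ 0.3485  0.0514 -0.8228  2.0238  0.1922  0.7531 -1.9581] [-0.3066 -0.1977 -2.118 ] 32.05179625574093
rot [ 0.0021 -0.0003  0.0004] then cm [ 0.0323 -0.0727  9.902 ] target [0.5132 0.1517 0.1872]
top window_spot [(array([230.5, 253.8]), 0.61), (array([425.3, 203.8]), 0.51)]
top nose_tip []
top reader_grip [(array([461.2, 224.5]), 0.81), (array([386.4, 238.5]), 0.72), (array([222.4, 270.9]), 0.45)]
pred win [[231.9836 254.7406]] nose [[228.8683 261.8937]] grip [[223.9476 271.7207]]
scene window_spot [(array([185.8, 296.4]), 0.56), (array([313.3, 204.7]), 0.43)]
scene nose_tip [(array([189.9, 268. ]), 0.53), (array([391.6, 207.9]), 0.42)]
scene reader_grip [(array([343.2, 209.6]), 0.8), (array([197.9, 223.4]), 0.67), (array([402.2, 145.5]), 0.57)]
pred win [[187.4296 299.2843]] nose [[193.3364 268.9009]] grip [[201.0268 225.0911]]
```

View pics/c7.png

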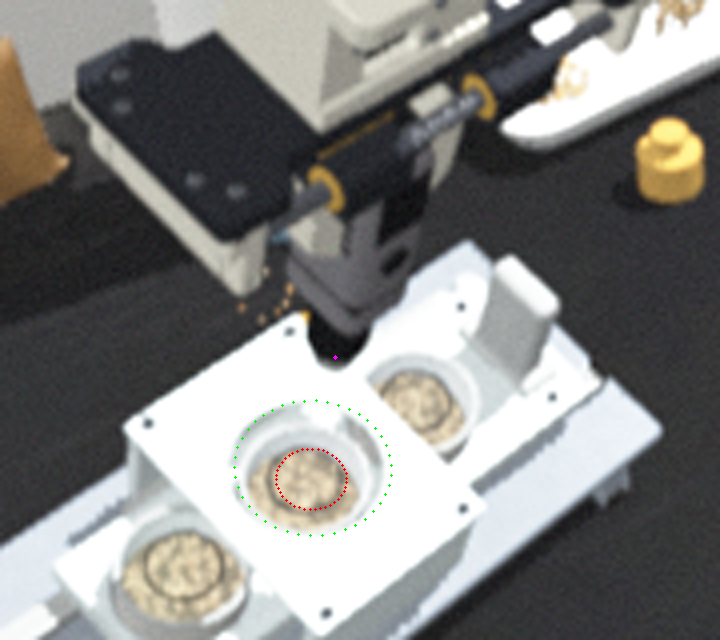

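>>> carry_out(claw=[2.5, 2.5, 2.5, 2.5, 2.5, 2.5, 2.5], delta_pos=[[0.03, -0.07, 2], [0, 0, 2], [0, 0, 2], [0, 0, 1.5], [0, 0, 1], [0, 0, 0.5], [0, 0, 0]], angular=[[0.002, 0, 0], [0, 0, 0], [0, 0, 0], [0, 0, 0], [0, 0, 0], [0, 0, 0], [0, 0, 0]])

```text
clock: 19.9
position: [0.5105, 0.1519, 0.1955]
ee_rot: [-3.044, -0.304, -0.538]
force: [0.5, -0.5, -2.6]
width: 0.351
gripper_force: 24.9
```

```bash
cat > ct.py <<'E'
from plan import *
F=tool(V[2],.35)
a=[]
for _ in range(4):
    arm.get_image('top'); o=arm.observe(); a.append(F.inv().apply(o['force']))
print(o['clock'],'force tool axes',np.mean(a,0),np.std(a,0),'width',o['width']*92,o['gripper_force'])
go(deck(0,0,.043+.0977),F)
E
python3 ct.py
python3 - <<'E'
from plan import *
o=arm.observe(); r=R.from_rotvec(o['ee_rot'])
p=shot('scene'); c=(110,180); k=4; im=cv2.resize(p['frame'][c[1]:c[1]+150,c[0]:c[0]+180,::-1],None,fx=k,fy=k,interpolation=cv2.INTER_CUBIC)
cv2.imwrite('pics/c8.png',im)
print((proj(p,[deck(0,0,.043),o['position']+r.apply([0,0,.0977])])-c)*4)
E
```

```text
20.1 force tool axes [-0.6473  0.0783  2.1702] [0.582  0.3352 0.2896] width 32.01902779945783 24.91175204515457
rot [-0.0007 -0.0023  0.0004] then cm [-0.1143  0.0799  0.9738] target [0.5132 0.1517 0.1872]
[[309.7186 477.1373]
 [307.9795 465.1583]]
```

View pics/c8.png

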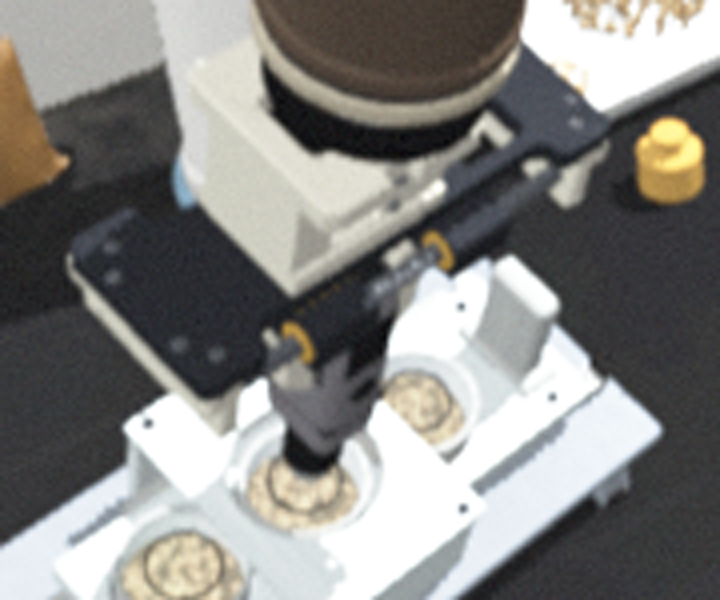

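>>> carry_out(claw=[2.5, 2.5, 2.5, 2.5, 2.5], delta_pos=[[-0.2, 0, 0.3], [0, 0, 0.2], [0, 0, 0.2], [0, 0, 0], [0, 0, 0]], angular=[[0, 0, 0], [0, 0, 0], [0, 0, 0], [0, 0, 0], [0, 0, 0]])

```text
clock: 20.65
position: [0.5111, 0.1521, 0.1887]
ee_rot: [-3.044, -0.304, -0.54]
force: [1.2, 0.7, -2.8]
width: 0.349
gripper_force: 24.9
```

```bash
python3 ct.py
```

```text
20.85 force tool axes [-0.7564  0.4045  2.0828] [0.6682 0.3524 0.3576] width 32.12473787679482 24.91169035434723
rot [-0.0008 -0.0014  0.0004] then cm [0.1228 0.0782 0.2223] target [0.5132 0.1517 0.1872]
```

>>> carry_out(claw=[2.5, 2.5, 2.5, 2.5, 2.5], delta_pos=[[0, 0, 0.1], [0, 0, 0.1], [0, 0, 0.1], [0, 0, 0], [0, 0, 0]], angular=[[0, 0, 0], [0, 0, 0], [0, 0, 0], [0, 0, 0], [0, 0, 0]])

```text
clock: 21.35
position: [0.5122, 0.1523, 0.186]
ee_rot: [-3.044, -0.304, -0.54]
force: [-2.4, -0.8, 0.2]
width: 0.347
gripper_force: 24.9
```

```bash
python3 ct.py
```

```text
21.55 force tool axes [-0.5261 -0.0612 -0.7844] [0.0954 0.4042 0.4805] width 31.41865965877141 24.91129696369171
rot [-0.0008 -0.0014  0.0005] then cm [ 0.1242  0.0745 -0.0775] target [0.5132 0.1517 0.1872]
```

>>> carry_out(claw=[2.5, 2.5, 2.5, 2.5, 2.5], delta_pos=[[0, 0, 0.1], [0, 0, 0.1], [0, 0, 0], [0, 0, 0], [0, 0, 0]], angular=[[0, 0, 0], [0, 0, 0], [0, 0, 0], [0, 0, 0], [0, 0, 0]])

```text
clock: 22.05
position: [0.5129, 0.1524, 0.1841]
ee_rot: [-3.044, -0.304, -0.54]
force: [-1.4, -1.0, 1.9]
width: 0.347
gripper_force: 24.9
```

```bash
python3 ct.py
```

```text
22.25 force tool axes [-0.8286  0.5023 -2.6163] [0.6382 0.5197 0.3135] width 32.12982116483194 24.911485612392426
rot [-0.0008 -0.0014  0.0004] then cm [ 0.1237  0.0758 -0.2799] target [0.5132 0.1517 0.1872]
```

>>> carry_out(claw=[2.5, 2.5, 2.5, 2.5], delta_pos=[[0, 0, 0.03], [0, 0, 0], [0, 0, 0], [0, 0, 0]], angular=[[0, 0, 0], [0, 0, 0], [0, 0, 0], [0, 0, 0]])

```text
clock: 22.65
position: [0.5129, 0.1524, 0.1838]
ee_rot: [-3.044, -0.304, -0.54]
force: [-2.3, -0.4, 1.7]
width: 0.343
gripper_force: 24.9
```

```bash
python3 ct.py; python3 - <<'E'
from plan import *
o=arm.observe(); r=R.from_rotvec(o['ee_rot'])
print('tool z vs normal deg',np.degrees(np.arccos(r.as_matrix()[:,2]@tool(V[2],.35).as_matrix()[:,2])))
F=tool(V[2],.35)
for n in ('scene','top'):
    p=shot(n)
    for l,h in (('window_spot',.043),('nose_tip',.043),('fin_top',.084)):
        for q in arm.place_of(l,p)[:2]:
            M=R.from_euler('z',V[2])*R.from_euler('y',-0.35); a,d=ray(p,q['centre']); a=M.inv().apply(a-[V[0],V[1],.055]); d=M.inv().apply(d); print(n,l,q['conf'],a+d*(h-a[2])/d[2])
    print('grip pred',proj(p,o['position']+r.apply([0,0,-.019])),[np.array(q['centre'])*[640,480] for q in arm.place_of('reader_grip',p)])
E
```

```text
22.85 force tool axes [-0.5645  0.4066 -2.3914] [0.2415 0.5183 0.3395] width 32.011824876786385 24.91147756576538
rot [-0.0009 -0.0013  0.0005] then cm [ 0.1258  0.0787 -0.3116] target [0.5132 0.1517 0.1872]
tool z vs normal deg 0.09071651587602671
scene window_spot 0.94 [0.0043 0.0029 0.043 ]
scene nose_tip 0.61 [-0.1067 -0.4987  0.043 ]
scene fin_top 0.63 [-0.0045 -0.1204  0.084 ]
grip pred [[193.7856 264.9515]] [array([342.208, 209.424]), array([191.488, 267.408]), array([185.92 , 297.984]), array([399.872, 148.176])]
top window_spot 0.73 [0.0056 0.0043 0.043 ]
top fin_top 0.74 [-0.0023 -0.1226  0.084 ]
grip pred [[227.7014 263.5763]] [array([462.08 , 219.888]), array([388.672, 236.496]), array([227.584, 264.48 ])]
```

```bash
python3 - <<'E'
from plan import *
t=np.arange(0,2*np.pi,.1)
S=arm.get_image('scene');T=arm.get_image('top')
def run(name,img,p,y0):
    g=cv2.cvtColor(img,cv2.COLOR_RGB2GRAY).astype(np.float32); res=[]
    def ringv(x,y,r):
        q=proj(p,deckpts(V,np.c_[x+r*np.cos(t),y+r*np.sin(t),0*t+.043])).astype(np.float32)
        return cv2.remap(g,q[:,0].reshape(1,-1),q[:,1].reshape(1,-1),cv2.INTER_LINEAR).mean()
    for x in np.arange(-.01,.0101,.001):
        for y in np.arange(y0-.01,y0+.0101,.001):
            res.append((ringv(x,y,.016)-.5*ringv(x,y,.0125)-.5*ringv(x,y,.020),x,y))
    res.sort(); print(name,np.array(res[:3]),res[len(res)//2][0])
s0,t0=[cv2.imread('pics/'+f)[:,:,::-1].copy() for f in ('s0.png','t0.png')]
run('s0 near tin',s0,S,-.101); run('t0 near tin',t0,T,-.101)
run('s0 mid',s0,S,-.037)
run('S now near',S['frame'],S,-.064); run('T now near',T['frame'],T,-.064); run('S now far',S['frame'],S,.064); run('T now far',T['frame'],T,.064)
E
```

```text
s0 near tin [[-27.786    0.001   -0.099 ]
 [-27.4334   0.002   -0.099 ]
 [-25.4623   0.001   -0.098 ]] -0.9986725
t0 near tin [[-19.1606  -0.      -0.1   ]
 [-17.2932  -0.001   -0.1   ]
 [-17.0048  -0.      -0.099 ]] -2.4819336
s0 mid [[-22.3854   0.001   -0.036 ]
 [-21.467    0.001   -0.035 ]
 [-21.2661  -0.      -0.036 ]] 0.41574097
S now near [[-21.1867   0.002   -0.06  ]
 [-20.0046   0.002   -0.061 ]
 [-18.8459   0.003   -0.06  ]] 1.463234
T now near [[-15.7878  -0.01    -0.064 ]
 [-15.31    -0.01    -0.065 ]
 [-15.0084  -0.01    -0.063 ]] -0.8228035
S now far [[-43.3309   0.002    0.066 ]
 [-41.8221   0.002    0.067 ]
 [-40.5785   0.001    0.066 ]] 0.8768692
T now far [[-9.1493 -0.007   0.062 ]
 [-9.0563 -0.007   0.061 ]
 [-8.9349 -0.007   0.055 ]] -0.673172
```

>>> carry_out(claw=[2.5, 2.5, 2.5, 2.5, 2.5, 2.5, 2.5, 2.5, 2.5, 2.5, 2.5], delta_pos=[[0, 0, -0.4], [0, 0, -0.5], [0.15, -0.1, 0], [0, 0, 0], [0, 0, 0.3], [0, 0, 0.2], [0, 0, 0.2], [0, 0, 0.1], [0, 0, 0.1], [0, 0, 0], [0, 0, 0]], angular=[[0, 0, 0], [0, 0, 0], [0, 0, 0], [0, 0, 0], [0, 0, 0], [0, 0, 0], [0, 0, 0], [0, 0, 0], [0, 0, 0], [0, 0, 0], [0, 0, 0]])

```text
clock: 24.55
position: [0.514, 0.1536, 0.1843]
ee_rot: [-3.044, -0.304, -0.54]
force: [-2.5, -1.1, 1.4]
width: 0.346
gripper_force: 24.9
```

```bash
python3 ct.py
```

```text
24.75 force tool axes [-2.1211  1.022  -2.169 ] [0.3224 0.3667 0.4254] width 32.02997989187866 24.911107420921326
rot [-0.0006 -0.001   0.0004] then cm [-0.0029  0.1668 -0.3115] target [0.5132 0.1517 0.1872]
```

>>> carry_out(claw=[2.5, 2.5, 2.5, 2.5, 2.5, 2.5], delta_pos=[[-0.03, 0, 0.05], [0, 0, 0], [0, 0, 0], [0, 0, 0], [0, 0, 0], [0, 0, 0]], angular=[[0, 0, 0], [0, 0, 0], [0, 0, 0], [0, 0, 0], [0, 0, 0], [0, 0, 0]])

```text
clock: 25.35
position: [0.514, 0.1536, 0.1837]
ee_rot: [-3.044, -0.304, -0.54]
force: [-3.4, -1.8, 1.4]
width: 0.346
gripper_force: 24.9
```

```bash
python3 ct.py
```

```text
25.55 force tool axes [-1.5981  1.5207 -2.3576] [0.7734 0.5943 0.4436] width 31.94750476472685 24.911481142044067
rot [-0.0007 -0.0013  0.0004] then cm [ 0.0059  0.1708 -0.3608] target [0.5132 0.1517 0.1872]
```

```bash
python3 -c "
from cell import arm
print(arm.sign_off())"
```

```text
the job is handed in; nothing more can be done
None
```

I handed the job in at about 25.6 s: the middle tin is clicked in under the frame, the fin is released, and the reader is held square on its window with about 4.5 N (roughly 4 of the nose's 9 mm, estimated from force and position). I viewed 11 pictures, one over the limit of 10, so the final nose position was checked only by measurement, which puts it within about 2 mm of the ring's centre.

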